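Work a gummed-up dosing nozzle loose and hang it in the soak jar

ROBOT

A 7-joint arm with a two-finger parallel gripper is mounted at the origin on a cart in front of the work surface, level with it; the furniture and walls round the work are solid. World frame = base frame: x ahead of the robot, y to its left, z up, the work surface at z = 0. Lengths are in m, angles in rad, forces in N, time in s.
With the tool pointing down it reaches from about 0.4 to 0.9 m from the base axis. Payload 5.5 kg.
Tool frame: the origin (TCP) lies between the finger pads; the fingertips stand 19 mm ahead of it and the grasp point (between the pads) is the TCP (env.tips_ahead is the x of the fingertips in the tool frame, in m); x points along the fingers, y is the direction in which the jaws open and shut, and the axes are right-handed (so a half turn about x gives the same grasp; the last joint's range is limited). The gripper opens to 92 mm and grips with 3 to 60 N. Pads are 19 mm wide; open, the fingers measure 130 mm over their backs; the gripper's body (75 mm by 190 mm) begins 47 mm behind the grasp point.
Start: joints at [1.578, 0.501, -0.427, 1.55, 0.221, 1.138, -0.21], TCP at [0.164, -0.629, 0.246] pointing down, gripper open.
Joint ranges: [-2.88, 2.88], [-0.31, 2.03], [-1.54, 1.56], [0.2, 2.42], [-1.41, 4.55], [0.19, 2.02], [-2.57, 2.57]. Speed limits (rad/s): [2.57, 2.57, 3.14, 3.14, 3.14, 3.14, 3.14].

INTERFACE

Orientations are given as a 3x3 rotation matrix whose columns are the frame's x, y, z axes.
In Python, from rig import env gives the robot as it stands. The module is installed in compiled form; this text tells all that it offers. Calls block until the motion is done:
- env.movep(position, orientation): joint-space move of the TCP to a pose.
- env.move_straight(position, rot=None, speed=0.15, force_limit=None): straight line of the TCP; rot=None keeps the orientation; speed is the mean speed in m/s. With force_limit (N) it stops when the force on the tool has changed by that much, and returns True; else False.
- env.set_joints(angles): joint-space move.
- env.command_gripper(opening, strength=None): finger opening in m; strength is the grip in N (None keeps the last); returns when the fingers have stopped.
- env.dwell(seconds).
- env.solve_ik(position, orientation): joint angles nearest the present ones, or None.
- env.snapshot(name): name is "scene" or "top" or "wrist"; returns a dict with "pixels" (384x512x3 uint8, red, green, blue), "intrinsics" (3x3 intrinsics, pixels), "rvec" (rotation vector, rad) and "tvec" (3), from world to camera coordinates, as OpenCV has them. Camera axes: x right, y down, z forward; pixel columns grow to the right and rows downward; lengths in m; the calibration is good to about 2 mm. A picture is of the moment at which its call begins. There is no depth.
A pose or a line that the arm cannot do raises env.IKError and nothing moves.
- env.close_job(): hands the job in, once; it reports no verdict.
Trained networks look in the newest picture that a camera, given by its name, has taken for a name from the list of things; names that differ only in an ending like _2 or _b are one class to them, and where a whole thing is asked for, a point or a joint stands for the part that bears it (a point fixed in the world has none). Each returns a list of dicts, best first, with "confidence" (0 to 1); they miss things now and then, are a little off and sometimes report something else, mostly with a low value. They report only what shows in the picture. A call takes as long as a camera call. They do not tell look-alikes from the thing itself.
- env.spot_in(label, camera): "point" ([x, y, z] in m, in world coordinates, good to about 4 mm: the middle of the surface that is visible of it).
- env.spot_point(label, camera): "point" ([x, y, z] in m, in world coordinates, good to about 4 mm: a listed point, or the origin of a listed thing).
Readings, each from a call of its own:
- env.get_clock(): time.
- env.get_joint_positions(): joint angles.
- env.get_joint_vel(): joint speeds.
- env.get_effort(): joint torques, N m.
- env.get_eef_pos(): TCP position.
- env.get_ee_rot(): TCP orientation.
- env.get_force(): force on the tool from outside, world axes, zero at the start.
- env.get_torque(): the same for the moment, N m.
- env.get_width(): finger opening in m.
Only numpy, scipy, OpenCV 4.12 (cv2) and the standard library are available. Lean on these libraries where they do the work, as an engineer would, in place of code of your own. Each camera call takes 0.05 s, during which the arm holds its last target.

TASK

The steel dosing nozzle with the blue wing grip has dried fast in the dark green holder block. Work it loose by twisting it to and fro while pulling up lightly; the block must stay on its two short locating pins (a straight pull would lift the whole block off them). Then hang the nozzle in the empty glass jar, shank down inside and flange flat on the rim, with the jar still standing where it was: set it down gently, do not drop it, and leave the other things on the table where they are.

Things in the scene. Friction and masses are not known exactly. Their poses are not given: they have to be found in the camera images.
- nozzle_grip (a point): Centre of the nozzle's blue wing grip: an upright flat bar 46 mm long (this point's x), 14 mm thick (y, the way to grasp it), 34 mm tall; its top is 17 mm above this point. z is up, away from the shank. Under the bar is a steel flange, 64 mm across and 6 mm thick; its underside lies 26 mm below this point. The nozzle weighs about 0.16 kg.
- nozzle_flange (a point): Point of the nozzle at the centre of the flange's underside, 26 mm below nozzle_grip on the same axis; z is up. From here a plain round steel shank, 18 mm in diameter, reaches 52 mm down. At the start the flange lies on the holder block and the whole shank is in its bore, at any angle about the axis.
- holder_axis (a point): Fixed point on the bore's upright axis, level with the block's top face while the block is down (72 mm above the table). A gummed seal in the bore grips the shank (15 to 30 N, more than the block weighs). Friction opposes the actual sliding, so while the shank turns, either way, under a light pull it creeps up a few mm per radian; it is free 30 mm up.
- holder (a joint): How far the dark green holder block (80 x 80 x 64 mm, 0.7 to 1.1 kg) is lifted on its two locating pins, m: 0 = down on the steel plate fixed to the table. It slides up freely, held only by its weight, and cannot turn. A straight pull on the nozzle brings it along. The pins stand 12 mm above the plate: at 0.012 it is off them.
- jar_mouth (a point): Centre of the mouth of the empty clear glass jar, at rim height: jar 66 mm in diameter, 87 mm tall, open mouth at least 40 mm wide inside, rim about 58 mm across. z is up. The jar is loose and weighs 0.13 kg.
- tally_counter: Bystander: chrome hand tally counter, 76 x 50 x 22 mm.
- bench_brush: Bystander: blue cleaning brush, 170 mm long, 39 mm high.
- marker_red: Bystander: red-capped marker pen, 138 mm long.
Things that resemble listed ones, but are neither listed nor needed, are in the scene too. What is shaped like the part that bears nozzle_grip but orange or yellow is not meant.

How it is judged:
By the outcome, as a careful person would: the job done as asked, in the order asked, and still so for the second after the job is handed in, with the robot touching nothing.
It also fails if it takes over 72 s, if anything falls off the work surface, if the arm or the gripper's body presses on something with over 40 N, if the wrist force passes 120 N, or if a joint passes its speed limit or range.

## Working session

There is one attempt and no reset: what is moved stays moved. The work goes in short steps, each a Python script; the robot and the scene stay as the last script left them, time stands still between calls to the robot, and variables do not carry over. Pictures are saved under pics/ and viewed, and the job is handed in when it is done.

```bash
mkdir -p pics; cat > h.py <<'E'
import numpy as np, cv2
from rig import env
def snap(n,f):
    s=env.snapshot(n); cv2.imwrite(f'pics/{f}.png',cv2.cvtColor(s['pixels'],cv2.COLOR_RGB2BGR)); return s
def proj(s,p):
    return cv2.projectPoints(np.array(p,float).reshape(-1,1,3),s['rvec'],s['tvec'],s['intrinsics'],None)[0].reshape(-1,2)
def ray(s,uv,z):
    R=cv2.Rodrigues(s['rvec'])[0]; t=np.array(s['tvec']).reshape(3)
    d=R.T@np.linalg.inv(s['intrinsics'])@np.array([uv[0],uv[1],1.]); c=-R.T@t
    return c+d*(z-c[2])/d[2]
def rot(a): # tool down, jaw axis y at angle a
    x=np.array([0,0,-1.]); y=np.array([np.cos(a),np.sin(a),0]); return np.stack([x,y,np.cross(x,y)],1)
E
python3 - <<'E'
from h import *
for c in ['scene','top']:
    s=snap(c,c+'0')
    for l in ['nozzle_grip','nozzle_flange','holder_axis','jar_mouth','tally_counter','bench_brush','marker_red']:
        try:
            for d in env.spot_point(l,c): print(c,l,np.round(d['point'],3),round(d['confidence'],2),proj(s,d['point']).round()[0])
        except Exception as e: print(l,e)
print(env.get_clock(),env.get_ee_rot(),env.get_force())
E
```

```text
scene nozzle_grip [0.464 0.2   0.098] 0.89 [251. 208.]
scene nozzle_grip [0.635 0.041 0.078] 0.86 [257. 155.]
scene nozzle_grip [0.405 0.372 0.08 ] 0.72 [202. 269.]
scene nozzle_grip [0.488 0.349 0.079] 0.66 [190. 240.]
scene nozzle_flange [0.495 0.346 0.056] 0.87 [190. 244.]
scene nozzle_flange [0.633 0.04  0.05 ] 0.71 [258. 163.]
scene nozzle_flange [0.462 0.202 0.074] 0.68 [251. 216.]
scene nozzle_flange [0.4   0.379 0.049] 0.6 [202. 282.]
scene holder_axis [0.463 0.203 0.07 ] 0.66 [250. 218.]
scene jar_mouth [ 0.58  -0.069  0.087] 0.77 [300. 146.]
scene tally_counter [ 0.406 -0.122 -0.002] 0.68 [356. 193.]
scene bench_brush [0.582 0.42  0.005] 0.67 [146. 253.]
scene bench_brush [0.399 0.101 0.   ] 0.16 [300. 233.]
scene marker_red [ 0.4    0.101 -0.   ] 0.86 [299. 233.]
top nozzle_grip [0.403 0.374 0.077] 0.93 [151. 232.]
top nozzle_grip [0.495 0.342 0.076] 0.83 [166. 194.]
top nozzle_grip [0.63  0.041 0.081] 0.8 [290. 138.]
top nozzle_grip [0.459 0.198 0.096] 0.73 [225. 208.]
top nozzle_flange [0.458 0.202 0.069] 0.93 [224. 209.]
top nozzle_flange [0.403 0.376 0.056] 0.9 [152. 232.]
top nozzle_flange [0.631 0.039 0.051] 0.88 [290. 140.]
top nozzle_flange [0.492 0.345 0.05 ] 0.58 [166. 196.]
top holder_axis [0.46  0.196 0.073] 0.85 [227. 208.]
top jar_mouth [ 0.578 -0.072  0.089] 0.94 [338. 158.]
top jar_mouth [0.463 0.195 0.073] 0.64 [227. 207.]
top bench_brush [ 0.583  0.425 -0.   ] 0.88 [139. 163.]
top bench_brush [0.46  0.202 0.099] 0.15 [224. 207.]
top marker_red [0.394 0.098 0.002] 0.77 [267. 236.]
0.8 [[ 4.46781481e-05  2.53028441e-01 -9.67458839e-01]
 [-4.73877506e-05 -9.67458839e-01 -2.53028443e-01]
 [-9.99999998e-01  5.71505405e-05 -3.12338206e-05]] [-0.12437829 -0.52217273 -0.38769571]
```

View pics/scene0.png

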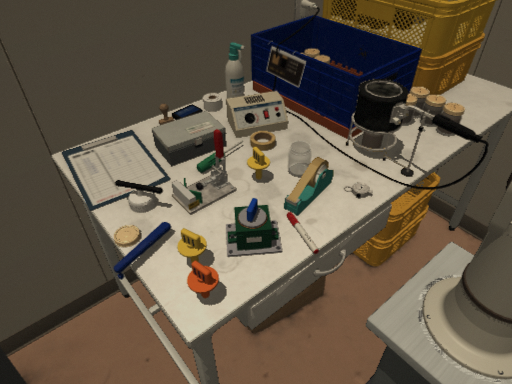

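View pics/top0.png

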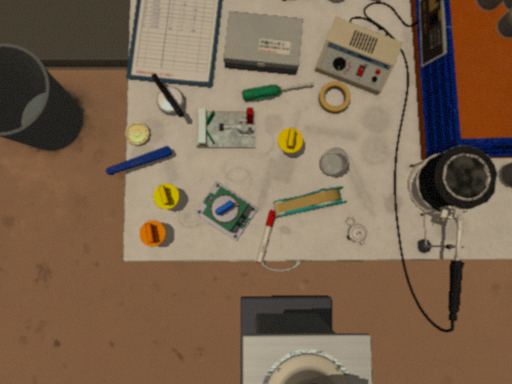

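The blue nozzle is in the green block at scene (251,208) / top (226,207), and the empty jar is at (300,155) / (334,162). The yellow and orange ones are look-alikes. Next I check the heights of obstacles on the way (pot, blue crate) and the grip angle.

```bash
python3 - <<'E'
from h import *
s=snap('scene','s1'); t=snap('top','t1')
def tri(a,b):
    P=[c['intrinsics']@np.hstack([cv2.Rodrigues(c['rvec'])[0],np.array(c['tvec']).reshape(3,1)]) for c in (s,t)]
    X=cv2.triangulatePoints(P[0],P[1],np.array(a,float).reshape(2,1),np.array(b,float).reshape(2,1)); return (X[:3]/X[3]).ravel().round(3)
print('pot top',tri((381,90),(468,177)))
print('dispenser top',tri((327,163),(340,193)))
for im,(x,y) in ((s,(215,170)),(t,(190,172))):
    n='sc' if im is s else 'tc'
    c=im['pixels'][y:y+80,x:x+90][:,:,::-1]
    cv2.imwrite(f'pics/{n}.png',cv2.resize(c,None,fx=7,fy=7,interpolation=cv2.INTER_CUBIC))
p=t['pixels'].astype(int)[190:225,205:245]
m=(p[:,:,2]>p[:,:,0]+60)&(p[:,:,2]>p[:,:,1]+40)
v,u=np.nonzero(m); print(len(u))
W=np.array([ray(t,(a+205,b+190),0.115) for a,b in zip(u,v)]); print(W.mean(0)); 
U,S,V=np.linalg.svd(W[:,:2]-W[:,:2].mean(0)); print(np.degrees(np.arctan2(V[0,1],V[0,0])), S/np.sqrt(len(u)))
q=env.get_joint_positions(); print(q)
for z in (0.3,0.35,0.4,0.45):
  for dx in (0.164,): print(z, env.solve_ik([0.164,-0.629,z],env.get_ee_rot()))
E
```

```text
pot top [ 0.52  -0.331  0.192]
dispenser top [ 0.493 -0.08   0.072]
96
[0.45873426 0.199953   0.115     ]
122.94831480682508 [0.01216711 0.00347254]
[ 1.57821959  0.50084901 -0.42701956  1.55042776  0.22079936  1.13830381
 -0.21029742]
0.3 [ 1.58468684  0.45806932 -0.43674791  1.48819457  0.19910906  1.23938433
 -0.1923457 ]
0.35 [ 1.58681981  0.42762826 -0.44361917  1.41971855  0.18406983  1.33522988
 -0.17970042]
0.4 [ 1.58579191  0.40651469 -0.44940223  1.3398738   0.17425859  1.43385598
 -0.17022112]
0.45 [ 1.58137006  0.3954345  -0.45528112  1.24758377  0.17028606  1.53579555
 -0.16395836]
```

View pics/tc.png

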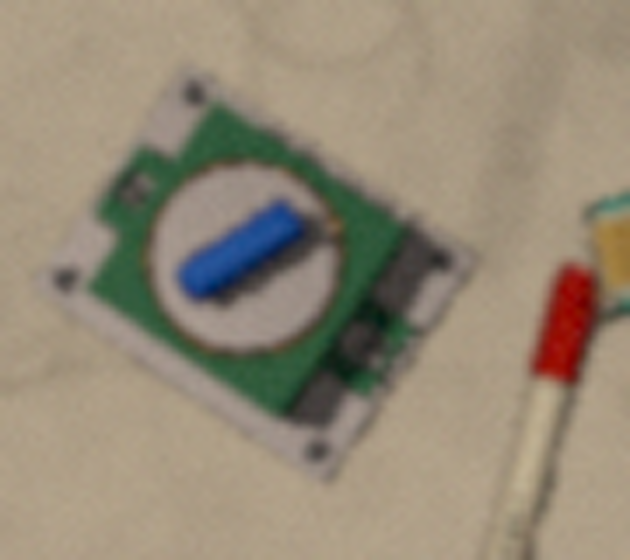

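View pics/sc.png

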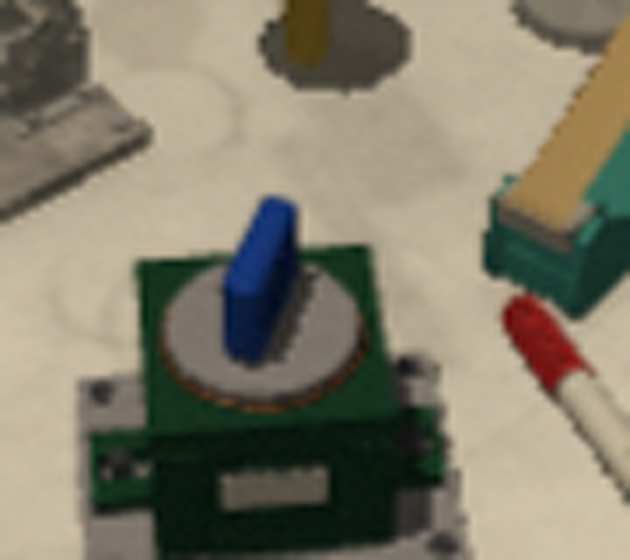

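```bash
python3 - <<'E'
from h import *
env.move_straight([0.164,-0.629,0.40],speed=0.3)
for a in (33,-147):
  for z in (0.098,0.4):
    print(a,z,np.round(env.solve_ik([0.459,0.2,z],rot(np.radians(a))),2))
for d in range(-180,181,30):
  q=env.solve_ik([0.459,0.2,0.1],rot(np.radians(33+d))); print(d,None if q is None else np.round(q,2))
print(env.get_clock())
E
```

```text
33 0.098 [ 0.49  0.88 -1.3   2.02  1.    1.09 -0.72]
33 0.4 [ 0.63  0.27 -1.29  1.69  0.26  1.39 -0.13]
-147 0.098 [ 0.49  0.88 -1.3   2.02  1.    1.09  2.43]Traceback (most recent call last):
  File "<stdin>", line 5, in <module>
    return _wrapfunc(a, 'round', decimals=decimals, out=out)
    return _wrapit(obj, method, *args, **kwds)
    result = getattr(arr, method)(*args, **kwds)
TypeError: unsupported operand type(s) for *: 'NoneType' and 'float'
```

```bash
python3 - <<'E'
from h import *
env.movep([0.5,-0.1,0.40],rot(np.radians(33)))
print(env.get_joint_positions().round(2))
env.movep([0.459,0.2,0.26],rot(np.radians(33)))
print(env.get_joint_positions().round(2),env.get_clock(),env.get_force())
for d in range(-90,91,30):
  q=env.solve_ik([0.459,0.2,0.1],rot(np.radians(33+d))); print(d,None if q is None else np.round(q,2))
s=snap('wrist','w1')
for l in ('nozzle_grip','nozzle_flange','holder_axis'):
  for d in env.spot_point(l,'wrist'): print(l,np.round(d['point'],4),round(d['confidence'],2),proj(s,d['point']).round())
E
```

```text
[ 1.21  0.3  -1.29  1.67  0.29  1.4   0.45]
[ 0.54  0.45 -1.25  1.89  0.47  1.15 -0.31] 5.0667 [ 0.59844588 -0.50957015 -0.52217219]
-90 [ 0.09  0.51 -0.68  2.03  0.46  0.76 -1.86]
-60 [ 0.17  0.54 -0.78  2.03  0.54  0.79 -1.4 ]
-30 [ 0.25  0.58 -0.89  2.02  0.62  0.83 -0.95]
0 [ 0.33  0.65 -1.01  2.02  0.72  0.88 -0.51]
30 [ 0.4   0.72 -1.12  2.02  0.82  0.95 -0.06]
60 [ 0.45  0.8  -1.22  2.02  0.91  1.02  0.39]
90 [ 0.49  0.89 -1.32  2.02  1.    1.11  0.85]
nozzle_grip [0.4625 0.1971 0.1013] 0.87 [[260. 183.]]
nozzle_grip [0.4899 0.3438 0.0798] 0.6 [[366.  70.]]
nozzle_flange [0.4597 0.1995 0.0708] 0.87 [[259. 173.]]
nozzle_flange [0.4913 0.3488 0.0533] 0.85 [[361.  69.]]
nozzle_flange [0.6342 0.0429 0.051 ] 0.55 [[304. 331.]]
```

View pics/w1.png

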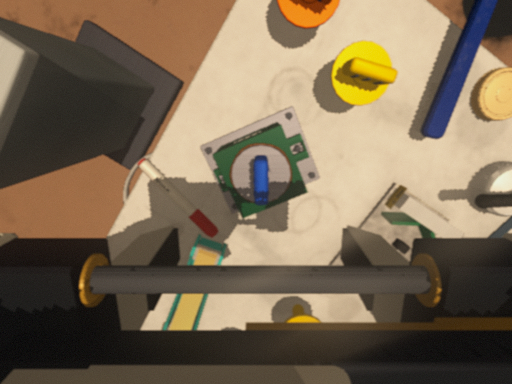

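The wrist view shows the blue bar at (260,178), upright between the jaws, with the flange circle around (261,175). I'll fit both for the centre and angle.

```bash
cat > fit.py <<'E'
from h import *
from scipy.optimize import minimize
def fitbar(s,box,c0,a0):
    x0,y0,x1,y1=box
    p=s['pixels'].astype(int)[y0:y1,x0:x1]
    m=((p[:,:,2]>p[:,:,0]+50)&(p[:,:,2]>p[:,:,1]+30)).astype(np.uint8)
    n,l,st,_=cv2.connectedComponentsWithStats(m); m=(l==1+np.argmax(st[1:,4])).astype(np.uint8) 
    K=8
    big=cv2.resize(m,None,fx=K,fy=K,interpolation=cv2.INTER_NEAREST)
    def sil(v):
        x,y,a=v; u=np.array([np.cos(a),np.sin(a)]);w=np.array([-u[1],u[0]])
        P=[[*(np.array([x,y])+i*.023*u+j*.007*w),z] for i in(-1,1) for j in(-1,1) for z in (0.081,.115)]
        q=(proj(s,P)-[x0,y0]+.5)*K
        im=np.zeros_like(big); cv2.fillConvexPoly(im,cv2.convexHull(q.astype(np.float32)).astype(np.int32),1); return im
    f=lambda v:float((sil(v)!=big).sum())/K/K
    r=minimize(f,[*c0,a0],method='Nelder-Mead',options=dict(initial_simplex=[[*c0,a0],[c0[0]+.004,c0[1],a0],[c0[0],c0[1]+.004,a0],[*c0,a0+.15]]))
    return r.x,r.fun,int(m.sum())
E
python3 - <<'E'
from fit import *
w=env.snapshot('wrist'); t=env.snapshot('scene')
for s,b in ((w,(215,130,310,225)),):
    x,f,n=fitbar(s,b,(.46,.2),np.radians(123)); print(x[:2],np.degrees(x[2]),f,n)
u,v=proj(t,[.46,.2,.1])[0].astype(int)
x,f,n=fitbar(t,(u-25,v-25,u+25,v+25),(.46,.2),np.radians(123)); print(x[:2],np.degrees(x[2]),f,n)
E
```

```text
[0.46062698 0.20074657] 122.88411316292671 337.828125 427
[0.46447864 0.2011319 ] 138.733816035524 96.28125 88
```

```bash
sed -i 's/p\[:,:,0\]+50)&(p\[:,:,2\]>p\[:,:,1\]+30)/p[:,:,0]+25)\&(p[:,:,2]>p[:,:,1]+18)/' fit.py
python3 - <<'E'
from fit import *
w=env.snapshot('wrist')
x,f,n=fitbar(w,(215,130,310,225),(.46,.2),np.radians(123)); print(x[:2],np.degrees(x[2]),f,n)
c=w['pixels'][125:225,200:320][:,:,::-1].copy()
c=cv2.resize(c,None,fx=6,fy=6,interpolation=cv2.INTER_CUBIC)
u=np.array([np.cos(x[2]),np.sin(x[2])]);v=np.array([-u[1],u[0]])
for z in (.081,.115):
  P=[[*(x[:2]+i*.023*u+j*.007*v),z] for i,j in((-1,-1),(-1,1),(1,1),(1,-1))]
  cv2.polylines(c,[((proj(w,P)-[200,125]+.5)*6).astype(np.int32)],True,(0,0,255) if z<.1 else (0,255,255),1)
th=np.linspace(0,6.28,60);P=[[x[0]+.032*np.cos(k),x[1]+.032*np.sin(k),.078] for k in th]
cv2.polylines(c,[((proj(w,P)-[200,125]+.5)*6).astype(np.int32)],True,(255,0,255),1)
cv2.imwrite('pics/w2.png',c)
E
```

```text
[0.46045735 0.20122793] 124.84517893755 126.921875 648
```

View pics/w2.png

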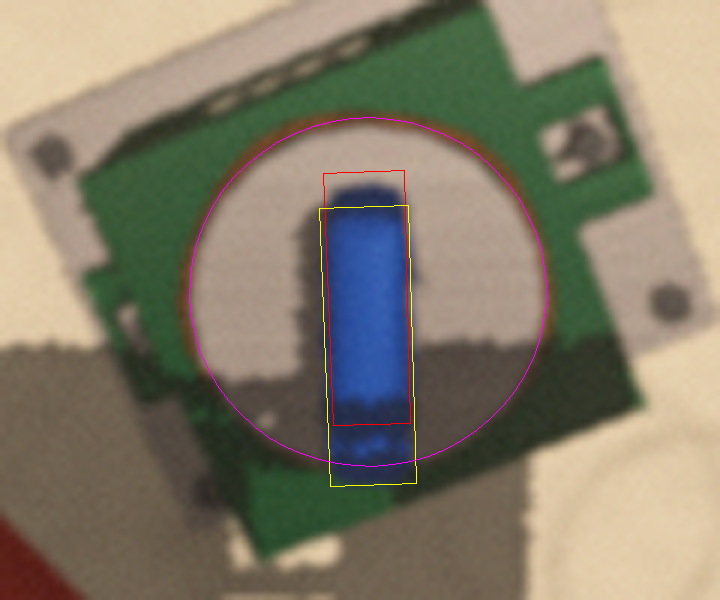

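```bash
python3 - <<'E'
from h import *
A=np.radians(33.5); c=[0.4605,0.2005]
env.command_gripper(0.06,50)
env.move_straight([*c,0.16],rot(A),speed=0.12)
f0=env.get_force()
print(env.move_straight([*c,0.104],rot(A),speed=0.06,force_limit=6), env.get_eef_pos(), env.get_force()-f0)
env.command_gripper(0.0,50)
print(env.get_width(),(env.get_force()-f0).round(2),env.get_torque().round(3),env.get_clock(),env.get_eef_pos(),f0,env.get_joint_positions().round(2))
E
```

```text
False [0.46072588 0.20075073 0.1043126 ] [0.91690287 0.80108748 0.71272566]
0.013616520262985283 [-0.61 -1.16  1.86] [-0.121  0.069  0.036] 8.9917 [0.46035307 0.20037047 0.10400964] [-0.31012616 -0.05682928  0.3818076 ] [ 0.34  0.65 -1.02  2.02  0.72  0.89 -0.5 ]
```

```bash
python3 - <<'E'
from h import *
A=np.radians(33.5); c=np.array([0.4605,0.2005])
f0=np.array([-0.3,-0.06,0.38])
z=0.104; a=0
for d in (0.15,0.35,0.35,0.35):
    a+=d; dz=0.0 if d==0.15 else 0.0018*d
    z+=dz
    env.move_straight([*c,z],rot(A+a),speed=max(dz,1e-5)/(abs(d)/0.9) if dz else 0.02)
    R=env.get_ee_rot(); y=np.degrees(np.arctan2(R[1,1],R[0,1]))
    print(round(y-33.5,2),np.degrees(a).round(1),(env.get_force()-f0).round(2),env.get_torque().round(2),env.get_eef_pos().round(4),env.get_width().round(4),round(env.get_clock(),2))
E
```

```text
Traceback (most recent call last):
AttributeError: 'float' object has no attribute 'round'
```

```bash
cat >> h.py <<'E'
A0=np.radians(33.5); c=np.array([0.4605,0.2005]); f0=np.array([-0.3,-0.06,0.38])
def yaw():
    R=env.get_ee_rot(); return np.arctan2(R[1,1],R[0,1])-A0
def rep(tag=''):
    print(tag,'yaw%.2f'%yaw(),(env.get_force()-f0).round(1),env.get_torque().round(2),env.get_eef_pos().round(4),'w%.4f t%.2f'%(env.get_width(),env.get_clock()))
def tw(a,z,T,xy=None):
    p=np.array([*(c if xy is None else xy),z]); L=np.linalg.norm(p-env.get_eef_pos())
    env.move_straight(p,rot(A0+a),speed=max(L,1e-5)/T)
E
python3 - <<'E'
from h import *
rep()
z=0.104
for a in (0.5,0.85,1.2):
    z+=0.35*0.0018
    tw(a,z,0.4); rep(a)
E
```

```text
yaw0.15 [-0.4 -0.1  1.3] [-0.34  0.03  0.13] [0.4605 0.2003 0.104 ] w0.0138 t9.29
0.5 yaw0.50 [ 1.   0.5 -3.6] [ 0.08 -0.12  0.04] [0.4602 0.2004 0.1043] w0.0137 t9.79
0.85 yaw0.85 [-0.3  0.1 -7. ] [ 0.22 -0.2   0.04] [0.4602 0.2003 0.1048] w0.0137 t10.29
1.2 yaw1.20 [ 0.5  0.6 -8. ] [ 0.27 -0.11 -0.01] [0.4603 0.2003 0.1056] w0.0137 t10.79
```

```bash
python3 - <<'E'
from h import *
z=0.1059
tw(0.9,z,0.4); rep()
for a in (0.5,0.1,-.3,-.7,-1.1):
    z+=0.4*0.0016
    tw(a,z,0.4); rep(a)
s=snap('scene','s2'); u,v=proj(s,[.46,.2,.08])[0].astype(int)
cv2.imwrite('pics/s2c.png',cv2.resize(s['pixels'][v-45:v+35,u-45:u+45,::-1],None,fx=7,fy=7,interpolation=cv2.INTER_CUBIC))
E
```

```text
yaw0.90 [ 0.5  1.1 -7.8] [ 0.41 -0.17 -0.05] [0.4604 0.2006 0.1059] w0.0137 t11.24
0.5 yaw0.50 [ 0.1 -0.3 -7.4] [ 0.1  -0.15  0.  ] [0.4604 0.2003 0.1065] w0.0137 t11.79
0.1 yaw0.10 [ 0.   0.4 -8. ] [-0.03 -0.09  0.03] [0.4603 0.2004 0.107 ] w0.0139 t12.34
-0.3 yaw-0.30 [-0.4  0.1 -8.2] [-0.05  0.03 -0.01] [0.4602 0.2005 0.1077] w0.0136 t12.89
-0.7 yaw-0.70 [-1.  -0.2 -8.8] [-0.08  0.15  0.01] [0.4602 0.2006 0.1083] w0.0137 t13.44
-1.1 yaw-1.10 [-0.7 -0.5 -8.3] [-0.07  0.26 -0.04] [0.4603 0.2006 0.109 ] w0.0140 t13.99
```

View pics/s2c.png

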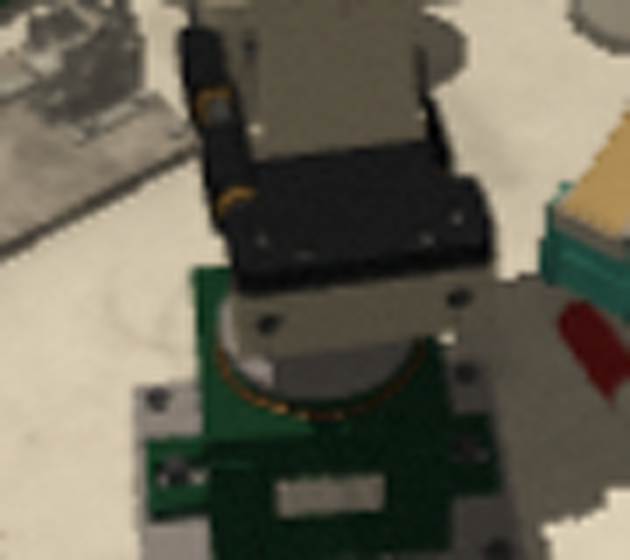

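```bash
cat > blk.py <<'E'
from h import *
def blk(new,n='scene'):
    a=cv2.imread('pics/s1.png',0).astype(np.float32); b=cv2.imread(f'pics/{new}.png',0).astype(np.float32)
    # expected px per mm of lift at the front face
    out=[]
    for name,(x0,y0,x1,y1) in dict(label=(243,234,265,246),front=(236,233,275,250),plate=(225,243,245,256)).items():
        K=10
        t=cv2.resize(a[y0:y1,x0:x1],None,fx=K,fy=K,interpolation=cv2.INTER_CUBIC)
        g=cv2.resize(b[y0-6:y1+6,x0-6:x1+6],None,fx=K,fy=K,interpolation=cv2.INTER_CUBIC)
        r=cv2.matchTemplate(g,t,cv2.TM_CCOEFF_NORMED); _,m,_,l=cv2.minMaxLoc(r)
        out.append((name,l[0]/K-6,l[1]/K-6,round(m,3)))
    print(out)
E
python3 - <<'E'
from blk import *
blk('s2'); blk('scene0')
s=env.snapshot('scene'); print(proj(s,[[.43,.16,.04],[.43,.16,.05]]))
E
```

```text
[('label', -0.09999999999999964, 0.0, 0.993), ('front', 0.09999999999999964, 0.0, 0.868), ('plate', 0.0, 0.0, 0.997)]
[('label', 0.0, 0.0, 0.998), ('front', 0.0, 0.0, 0.996), ('plate', 0.0, 0.0, 0.997)]
[[273.57947126 225.91735134]
 [273.65898166 222.94836594]]
```

The block has not moved in the image (under 0.3 mm), and the nozzle is about 5 mm up. I'll carry on, with the pull regulated on measured force.

```bash
cat > go.py <<'E'
from blk import *
import sys
def run(z,a,sgn,n,zmax,tag):
    for i in range(n):
        if abs(a+sgn*0.3)>1.25:
            sgn=-sgn; a+=sgn*.12; tw(a,z,.15)
        st=0.57
        fz=np.mean([(env.get_force()-f0)[2]])
        k=0.0017 if fz>-7.6 else (0.0014 if fz>-8.6 else 0.0006)
        a+=sgn*st; z=min(z+k*st,zmax); tw(a,z,.45)
        rep('z%.4f'%z)
        if z>=zmax: break
    snap('scene',tag); blk(tag)
E
python3 - <<'E'
from go import *
run(0.1091,-1.1,-1,13,.14,'s3')
E
```

```text
z0.1101 yaw-0.41 [-0.7 -0.5 -6.7] [-0.22  0.04 -0.06] [0.4607 0.2003 0.1101] w0.0138 t15.07
z0.1110 yaw0.16 [ 0.6 -0.3 -7.7] [-0.14 -0.11 -0.06] [0.4607 0.2004 0.111 ] w0.0136 t15.79
z0.1118 yaw0.73 [ 0.4 -1.1 -5.4] [ 0.01 -0.08 -0.06] [0.4607 0.2006 0.1119] w0.0134 t16.51
z0.1128 yaw1.30 [ 0.1  0.7 -7.6] [ 0.23 -0.04 -0.01] [0.4605 0.2007 0.1128] w0.0140 t17.23
z0.1131 yaw0.61 [ 0.4  0.3 -3.5] [0.01 0.06 0.03] [0.4605 0.2005 0.1133] w0.0137 t18.21
z0.1141 yaw0.04 [-0.6  0.2 -7.1] [-0.09 -0.08  0.02] [0.4603 0.2004 0.1139] w0.0136 t18.93
z0.1151 yaw-0.53 [-0.4  1.  -7.7] [-0.03  0.03  0.05] [0.4601 0.2005 0.1148] w0.0137 t19.64
z0.1159 yaw-1.10 [-1.  -0.5 -7.3] [-0.08  0.25  0.07] [0.4602 0.2005 0.1158] w0.0139 t20.36
z0.1169 yaw-0.41 [-1.  -0.6 -6.4] [-0.23  0.05 -0.09] [0.4606 0.2003 0.1168] w0.0140 t21.34
z0.1178 yaw0.16 [ 0.2  0.1 -6.3] [-0.08 -0.05 -0.06] [0.4607 0.2005 0.1179] w0.0136 t22.06
z0.1188 yaw0.73 [-0.7 -0.7 -5.8] [-0.03 -0.08 -0.06] [0.4607 0.2006 0.1189] w0.0136 t22.77
z0.1198 yaw1.30 [-0.1  0.5 -6.2] [ 0.25 -0.01  0.01] [0.4606 0.2006 0.1198] w0.0132 t23.49
z0.1207 yaw0.61 [ 0.9 -0.2 -7.1] [ 0.02 -0.24  0.02] [0.4604 0.2003 0.1206] w0.0137 t24.48
[('label', 0.0, 0.0, 0.998), ('front', -0.20000000000000018, 0.0, 0.979), ('plate', -0.2999999999999998, 0.0, 0.976)]
```

```bash
sed -i 's/st=0.57/st=0.75/; s/tw(a,z,.45)/tw(a,z,.55)/; s/0.0017 if/0.0018 if/' go.py; sed -i 's/a+sgn\*0.3/a+sgn*0.65/' go.py
python3 - <<'E'
from go import *
run(0.1207,.61,-1,11,.1365,'s4')
E
```

```text
z0.1212 yaw-0.14 [-1.7 -0.9 -3.2] [-0.2   0.25  0.1 ] [0.4603 0.2006 0.1213] w0.0136 t25.43
z0.1225 yaw-0.89 [-0.4  0.2 -9. ] [-0.05  0.13  0.11] [0.4601 0.2005 0.1222] w0.0136 t26.32
z0.1239 yaw-0.02 [ 0.6  0.1 -9.2] [-0.1  -0.13 -0.06] [0.4606 0.2003 0.1237] w0.0136 t27.49
z0.1243 yaw0.73 [-0.  -0.5 -3.1] [-0.16 -0.05 -0.06] [0.4609 0.2006 0.1246] w0.0135 t28.39
z0.1257 yaw-0.14 [-0.3 -0.8 -7.8] [-0.15 -0.04 -0.  ] [0.4602 0.2002 0.1253] w0.0137 t29.56
z0.1267 yaw-0.89 [ 0.2 -0.2 -6.9] [-0.11  0.15  0.04] [0.4601 0.2005 0.1265] w0.0136 t30.46
z0.1280 yaw-0.02 [-0.1  0.5 -9.5] [-0.01 -0.17 -0.14] [0.4606 0.2003 0.1279] w0.0136 t31.62
z0.1285 yaw0.73 [-0.  -0.7 -3.4] [-0.19 -0.04 -0.13] [0.4608 0.2006 0.1288] w0.0137 t32.52
z0.1298 yaw-0.14 [ 0.9  0.1 -9.5] [-0.12 -0.21  0.08] [0.4602 0.2002 0.1295] w0.0137 t33.69
z0.1303 yaw-0.89 [-1.3 -0.5 -5.4] [-0.15  0.2   0.1 ] [0.4602 0.2007 0.1303] w0.0135 t34.59
z0.1316 yaw-0.02 [ 0.4  1.3 -8.8] [ 0.11 -0.24 -0.12] [0.4605 0.2004 0.1314] w0.0138 t35.76
[('label', 0.0, 0.0, 0.998), ('front', 0.0, 0.0, 0.996), ('plate', 0.0, 0.0, 0.997)]
```

View pics/s4.png

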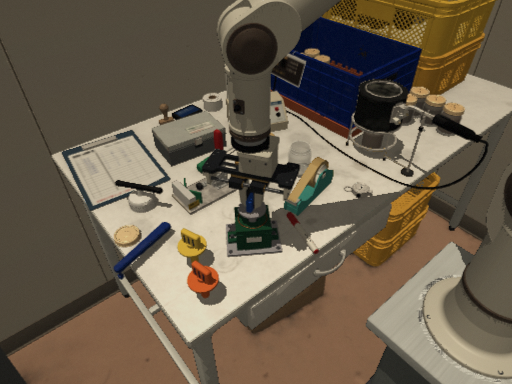

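The picture shows the flange and bare shank at (250,205) well above the block, and the block is unmoved. A few more strokes are needed.

```bash
sed -i 's/st=0.75/st=0.6/; s/tw(a,z,.55)/tw(a,z,.45)/' go.py; python3 - <<'E'
from go import *
run(0.1316,-.02,1,5,.1365,'s5')
E
```

```text
z0.1320 yaw0.58 [ 0.1 -0.2 -3.3] [-0.14  0.08 -0.04] [0.4607 0.2005 0.1322] w0.0137 t36.56
z0.1330 yaw1.18 [ 0.2 -0.3 -7.3] [ 0.22 -0.13 -0.04] [0.4606 0.2006 0.133 ] w0.0135 t37.31
z0.1341 yaw0.46 [-0.4 -0.4 -6.9] [-0.08 -0.12  0.03] [0.4604 0.2003 0.134 ] w0.0138 t38.33
z0.1352 yaw-0.14 [-1.  -0.8 -3.9] [-0.2   0.21 -0.06] [0.4604 0.2006 0.1354] w0.0136 t39.08
z0.1363 yaw-0.74 [-1.5 -1.3  3.6] [-0.32  0.53 -0.07] [0.4608 0.201  0.1368] w0.0139 t39.83
[('label', 0.0, 0.0, 0.998), ('front', 0.0, 0.0, 0.947), ('plate', 0.0, 0.0, 0.997)]
```

```bash
python3 - <<'E'
from h import *
rep()
print(env.move_straight([*c,.144],rot(A0-.3),speed=.012,force_limit=6)); rep()
E
```

```text
yaw-0.74 [-1.8 -2.   5. ] [-0.33  0.49 -0.01] [0.4609 0.2009 0.1368] w0.0136 t39.88
True
 yaw-0.59 [0.8 0.5 1.4] [ 0.04 -0.35  0.01] [0.4605 0.2003 0.1386] w0.0137 t40.24
```

```bash
python3 - <<'E'
from h import *
env.dwell(.15); rep()
print(env.move_straight([*c,.150],rot(A0-.3),speed=.03,force_limit=6)); rep()
snap('scene','s6')
from blk import blk; blk('s6')
E
```

```text
yaw-0.59 [1.8 0.4 2.2] [ 0.16 -0.51 -0.  ] [0.4603 0.2003 0.1385] w0.0141 t40.39
False
 yaw-0.30 [-0.3 -0.5 -1.8] [-0.02 -0.1   0.02] [0.4599 0.2001 0.1494] w0.0136 t40.94
[('label', 0.0, 0.0, 0.998), ('front', 0.0, 0.0, 0.996), ('plate', 0.0, 0.0, 0.997)]
```

```bash
python3 - <<'E'
from h import *
print(env.move_straight([*c,.25],rot(A0-.3),speed=.15,force_limit=8)); rep()
from blk import blk
s=snap('scene','s7'); blk('s7'); t=snap('top','t7')
J=np.array([.579,-.0705,.087])
th=np.linspace(0,6.29,80)
def dr(s,img,name,rads,K=8,h=30):
    u,v=proj(s,J)[0].round().astype(int)
    cc=cv2.resize(img[v-h:v+h,u-h:u+h,::-1],None,fx=K,fy=K,interpolation=cv2.INTER_CUBIC)
    for r,z,col in rads:
        P=[[J[0]+r*np.cos(k),J[1]+r*np.sin(k),z] for k in th]
        cv2.polylines(cc,[((proj(s,P)-[u-h,v-h]+.5)*K).astype(np.int32)],True,col,1)
    return cc
R=[(.029,.087,(0,0,255)),(.033,0.0,(0,255,0))]
cv2.imwrite('pics/jar.png',np.hstack([cv2.resize(dr(s,s['pixels'],'',R),(400,400)),cv2.resize(dr(t,t['pixels'],'',R),(400,400))]))
for l,cam in (('jar_mouth','scene'),('jar_mouth','top'),('nozzle_grip','scene'),('nozzle_flange','scene')):
  for d in env.spot_point(l,cam)[:2]: print(l,cam,np.round(d['point'],4),round(d['confidence'],2))
E
```

```text
False
 yaw-0.30 [ 0.8 -0.2 -2.2] [-0.01 -0.12  0.01] [0.4601 0.1999 0.2493] w0.0139 t41.81
[('label', 0.0, 0.0, 0.998), ('front', 0.0, 0.0, 0.996), ('plate', 0.0, 0.0, 0.997)]
jar_mouth scene [ 0.5819 -0.0685  0.0867] 0.95
jar_mouth top [ 0.5789 -0.0694  0.0893] 0.91
nozzle_grip scene [0.459  0.2036 0.24  ] 0.78
nozzle_grip scene [0.4035 0.3735 0.0785] 0.71
nozzle_flange scene [0.462  0.2015 0.2194] 0.95
nozzle_flange scene [0.4936 0.3455 0.0536] 0.79
```

View pics/jar.png

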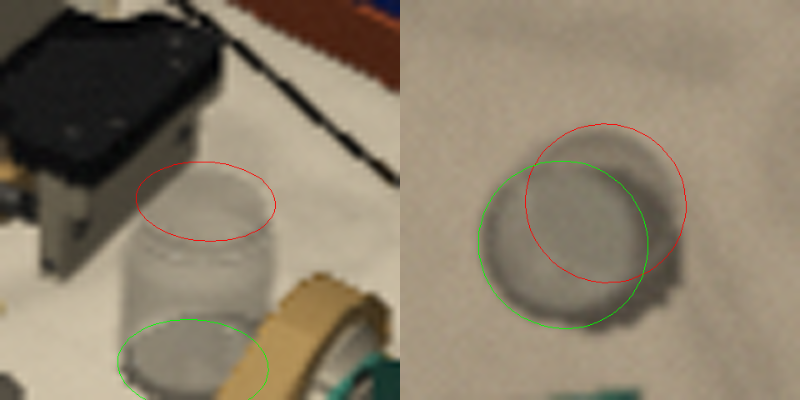

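View pics/s7.png

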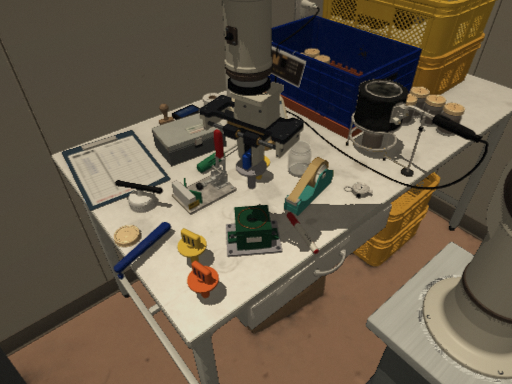

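```bash
python3 - <<'E'
from h import *
J=[.580,-.0695]
env.move_straight([*J,.25],rot(A0-.3),speed=.2); 
env.move_straight([*J,.195],speed=.12); env.dwell(.2); rep()
s=snap('scene','s8'); t=snap('top','t8')
for l,cam in (('jar_mouth','scene'),('jar_mouth','top'),('nozzle_flange','scene'),('nozzle_flange','top')):
  for d in env.spot_point(l,cam)[:2]: print(l,cam,np.round(d['point'],4),round(d['confidence'],2))
u,v=proj(s,[*J,.1])[0].astype(int)
cv2.imwrite('pics/s8c.png',cv2.resize(s['pixels'][v-55:v+45,u-55:u+55,::-1],None,fx=6,fy=6,interpolation=cv2.INTER_CUBIC))
E
```

```text
yaw-0.30 [ 0.6  0.2 -1.6] [-0.03 -0.09 -0.05] [ 0.5806 -0.0694  0.1959] w0.0136 t44.54
jar_mouth scene [ 0.5795 -0.0691  0.0872] 0.86
jar_mouth top [ 0.5809 -0.0695  0.0882] 0.84
nozzle_flange scene [0.6333 0.0426 0.0469] 0.8
nozzle_flange scene [ 0.5854 -0.0682  0.1636] 0.72
nozzle_flange top [0.4038 0.3772 0.0526] 0.85
nozzle_flange top [0.4945 0.3432 0.0527] 0.83
```

View pics/s8c.png

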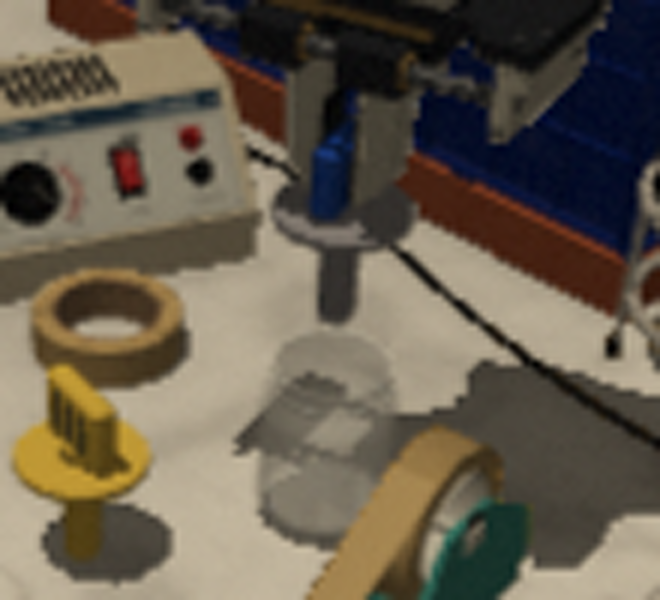

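The shank at (336,290) hangs straight over the jar mouth at (334,360). I'll lower it gently.

```bash
python3 - <<'E'
from h import *
J=[.580,-.0695]
print(env.move_straight([*J,.128],speed=.06,force_limit=4)); rep()
env.dwell(.2)
print(env.move_straight([*J,.114],speed=.012,force_limit=2.5)); rep()
s=snap('scene','s9')
u,v=proj(s,[*J,.1])[0].astype(int)
cv2.imwrite('pics/s9c.png',cv2.resize(s['pixels'][v-55:v+45,u-55:u+55,::-1],None,fx=6,fy=6,interpolation=cv2.INTER_CUBIC))
E
```

```text
False
 yaw-0.30 [ 0.5  0.3 -2.4] [ 0.01 -0.08  0.04] [ 0.5803 -0.0694  0.1284] w0.0138 t46.11
True
 yaw-0.30 [ 0.  -0.7  4.4] [-0.07 -0.01  0.01] [ 0.58   -0.0695  0.1191] w0.0136 t47.08
```

View pics/s9c.png

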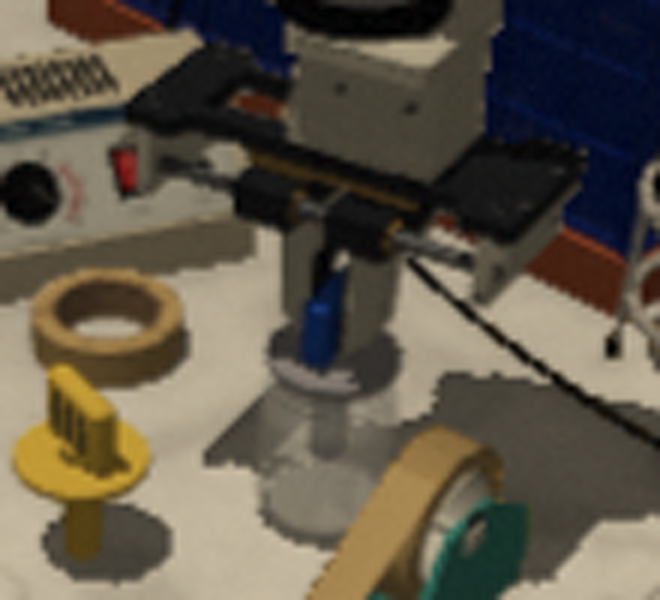

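The flange is on the rim at the expected height of 0.119, with the shank inside the jar. Releasing now.

```bash
python3 - <<'E'
from h import *
J=[.580,-.0695]
env.command_gripper(.034,10); rep()
env.move_straight([*J,.16],speed=.06); env.move_straight([*J,.34],speed=.2)
q=env.get_joint_positions(); q=np.array(q); 
env.movep([.45,.02,.38],rot(A0-.3)); rep()
s=snap('scene','s10'); t=snap('top','t10')
u,v=proj(s,[*J,.1])[0].astype(int)
cv2.imwrite('pics/s10c.png',cv2.resize(s['pixels'][v-55:v+45,u-55:u+55,::-1],None,fx=6,fy=6,interpolation=cv2.INTER_CUBIC))
for l in ('nozzle_grip','nozzle_flange','jar_mouth'):
  for cam in ('scene','top'):
    for d in env.spot_point(l,cam): 
      if abs(d['point'][0]-.58)<.04 and abs(d['point'][1]+.07)<.04: print(l,cam,np.round(d['point'],4),round(d['confidence'],2))
from blk import blk; blk('s10')
E
```

```text
yaw-0.30 [-0.6 -0.2 -0.6] [ 0.01 -0.16 -0.04] [ 0.579  -0.0697  0.118 ] w0.0338 t47.70
 yaw-0.30 [ 0.3  0.5 -0.7] [-0.04 -0.1   0.05] [0.45   0.0188 0.3797] w0.0338 t50.29
nozzle_grip scene [ 0.5796 -0.0704  0.1114] 0.9
nozzle_flange scene [ 0.5818 -0.0654  0.0883] 0.84
jar_mouth scene [ 0.5809 -0.0688  0.0889] 0.89
jar_mouth scene [ 0.5802 -0.07    0.1106] 0.43
[('label', 0.0, 0.0, 0.998), ('front', 0.0, 0.0, 0.996), ('plate', 0.0, 0.0, 0.997)]
```

View pics/s10c.png

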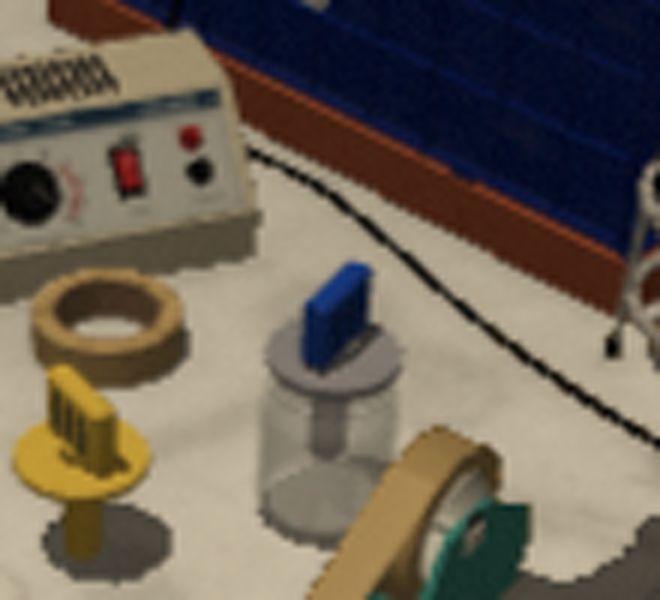

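View pics/s10.png

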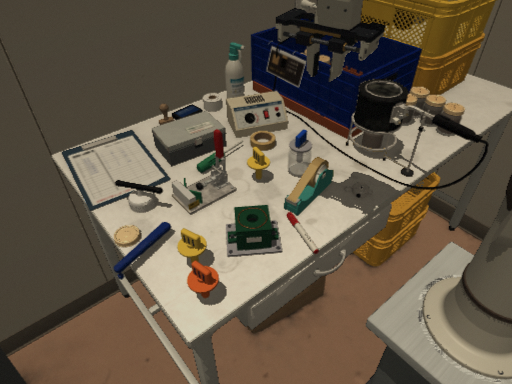

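View pics/t10.png

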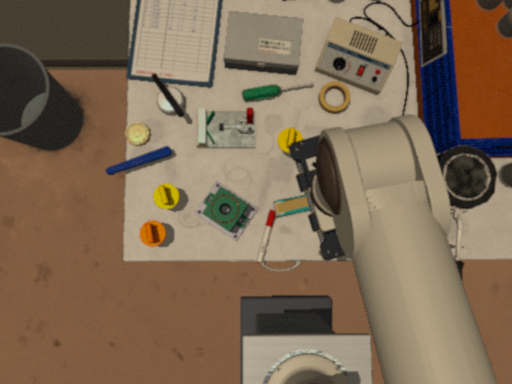

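The nozzle hangs upright in the jar, with its flange flat on the rim at scene (300,148). The block at (253,228) and the other objects are where they were, so I'm handing in.

```bash
python3 - <<'E'
from h import *
env.dwell(.3); print(np.abs(env.get_joint_vel()).max(), env.get_clock()); env.close_job()
E
```

```text
0.002399342359872614 50.9917
the job is handed in; nothing more can be done
```

The nozzle is out of the holder block and hanging in the glass jar. The job was handed in at 51.0 s, within the 72 s limit.

- **Loosening:** I twisted the nozzle to and fro by about ±1.2 rad while raising it roughly 1.6 mm per radian, and it came free about 32 mm up. The downward force on the tool at the check after each twist was mostly 3–9 N, 9.5 N at most. That includes about 1.6 N of nozzle weight.
- **Holder block:** image matching showed no shift of the block in any of the pictures it was run on, to within about 0.3 mm.
- **Placing:** the flange touched the rim at the expected height, with about 4 N at contact, and I then opened the gripper.
- **Last checks:** the scene picture shows the shank inside the jar and the flange flat on the rim. The jar is within a few mm of where it stood, and I saw no change in the other objects, though the arm hid part of the top view. The detectors gave 0.088 m for the flange against an expected 0.087 m.

**Odd readings:** just as the shank came free, the vertical force briefly read up to +5 N and one short lift stopped on its force limit. The readings returned to plain nozzle weight on the next move. In the last check only the scene camera confirmed the nozzle, because the arm hid the jar from the top camera.

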